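Fit the blade base into the upturned blender jug and lock it

TASK

The washed blender jug stands upside down; put its blade base back into the foot of the jug: find the slots in the collar for its lugs by feel, press it down gently against the rubber seal, turn it clockwise (seen from above) as far as it goes and let it go, so that the seal lifts the lugs into their notches and it stays locked. Never force it: stop turning as soon as it meets the stop, keep the contact between blade base and jug below 50 N in all, and leave the other things where they stand.

Things in the scene. Friction and masses are not known exactly. Their poses are not given: they have to be found in the camera images.
- blade_base: Black blade base of a blender, loose, about 160 g, upright, blades down in a steel guard. Origin: centre of its underside, z up. Guard 40 mm across at z 0 to 16 mm, round plug at z 16 to 38, tapered from 49 mm across at its foot to 54 mm from z 22 up, flange 76 mm across at z 38 to 44, upright grip bar above it to z 86.
- grip_bar (a point): Middle of the blade base's grip bar, on its axis 66 mm above its origin; axes as the blade base. The bar is 56 mm long along x, 14 mm thick along y, and stands from z 44 to 86 of the base. Pinch it across its thickness from above.
- lugs (a point): On the blade base's axis at the underside of its lugs, 24 mm above its origin; axes as the blade base. Four steel lugs, 5.5 mm wide and thick, the lowest 1 mm only 3.5 mm wide, stick out of the plug at +x, +y, -x and -y to 33.7 mm from the axis; their underside is at this point's height.
- jug: Steel blender jug standing upside down on its mouth, held fast; 120 mm across at the bottom, narrower upwards. Origin: centre of its mouth on the work surface, z up. Black handle at its +x, out to 101 mm from the axis, below z 96 mm. Its foot, now uppermost, holds a grey bayonet collar.
- collar_top (a point): Centre of the bayonet collar's top, on the jug's axis, 130 mm up; axes as the jug. Collar 95 mm across, bore 57 mm, four lug slots 10 mm wide, 90 degrees apart. They lie near this point's +x, +y, -x, -y, but all four are turned together by an unmeasured angle of up to 0.6 rad either way. Beside the slots the lugs just ride on the top. Anticlockwise of each slot is a wall below.
- seal_top (a point): Centre of the free top of the sprung rubber seal in the collar, 12 mm below the collar's top. It meets the plug when the lugs' underside is 4 mm below the collar's top, then pushes back 1.5 N per mm. Lugs 11.5 mm down (about 11 N) clear the collar's 6 mm lip and can turn under it; at 14 mm (about 15 N) the flange meets the collar, a hard stop.
- lock_level (a point): On the jug's axis, 9 mm below the collar's top: height of point lugs when locked. Pressed under the lip, the base turns clockwise seen from above about 0.6 rad from the middle of the slots to a hard stop (0.3 N m shows it); there, when no longer pressed, the seal lifts the lugs 2.5 mm into notches. Elsewhere it stays lower under the lip, or rises in the slots to about 5 mm below the top.
- mug: Bystander: striped mug, 90 mm tall, 86 mm across; origin: centre of its underside.
- coffee_cup: Bystander: small white cup with a handle, 51 mm tall; origin: centre of its underside.
- onion: Bystander: red onion, 82 mm; origin: centre of its underside.
- match_box: Bystander: small box lying flat, 35x53x15 mm; origin: centre of its underside.
- tumbler: Bystander: small glass tumbler, 56 mm across, 60 mm tall; origin: centre of its underside.
Things that resemble listed ones, but are neither listed nor needed, are in the scene too. Leave any turquoise look-alike of the blade_base alone.

How it is judged (in metres and radians):
On the way:
1. the lugs have dropped through the collar's slots (z of blade_base in the frame of jug below 0.103 m and horizontal distance between blade_base and jug below 0.004 m), for 0.1 s.
At the end, for the whole second after the job is handed in: The blade base is locked in the collar by its four lugs: at rest, upright within 0.06 rad, within 4 mm of the jug's axis, its origin 95.8 to 98.5 mm above the jug's origin (97 when locked; nothing but the notches keeps it there once released) (z of blade_base in the frame of jug between 0.0958 and 0.0985 m and horizontal distance between blade_base and jug below 0.004 m and angle between blade_base's own z axis and vertical below 0.06 rad and linear speed of blade_base below 0.02 m/s); the robot touches nothing.
It fails at once if blade base and jug are pressed together with more than 50 N (contact force between blade_base and jug above 50 N).
It fails at once if a bystander is moved more than 3 cm (distance of any of mug, coffee_cup, onion, match_box, tumbler from where it was at the start of the episode above 0.03 m).
It also fails if it takes over 72 s, if anything falls off the work surface, if the arm or the gripper's body presses on something with over 40 N, if the wrist force passes 120 N, or if a joint passes its speed limit or range.

ROBOT

A 7-joint arm with a two-finger parallel gripper is mounted at the origin on a cart in front of the work surface, level with it; the furniture and walls round the work are solid. World frame = base frame: x ahead of the robot, y to its left, z up, the work surface at z = 0. Lengths are in mm, angles in rad, forces in N, time in s.
With the tool pointing down it reaches from about 400 to 875 mm from the base axis. Payload 4.4 kg.
Tool frame: the origin (TCP) lies midway between the tips of the shut fingers; the grasp point (between the pads) lies 19 mm behind it; z points along the fingers, y is the line along which they close (so a half turn about z gives the same grasp; the last joint's range is limited). The gripper opens to 85 mm and grips with 20 to 120 N. Pads are 22 mm wide; open, the fingers measure 114 mm over their backs; the gripper's body (76 mm by 85 mm) begins 54 mm behind the grasp point. The pads swing forward as they close: fully open they stand 13 mm farther back than shut.
Start: joints at [-1.411, 0.628, 0.038, 1.517, -0.027, 0.996, -0.02], TCP at [145.5, 633.52, 231.313] pointing down, gripper open.
Joint ranges: [-3.06, 3.06], [-0.37, 2.12], [-1.25, 1.32], [0.18, 2.47], [-1.1, 4.24], [0.23, 1.98], [-2.94, 2.94]. Speed limits (rad/s): [2.57, 2.57, 3.14, 3.14, 3.14, 3.14, 3.14].

INTERFACE

Orientations are given as a unit quaternion [w, x, y, z].
In Python, from plant import env gives the robot as it stands.
- The arm moves only by the tool send_rows, never from a script. Its argument "commands" is a list of rows, each a list of 3 entries, a list of its own where there are three numbers: the shift along the world's x, y, z in units of 40 cm (1.0 is 40 cm), then the turn, a rotation vector about the world's x, y, z in units of 45 degrees (1.0 is 45 degrees), then the gripper command: -1 is shut, 1 is fully open, values between are in proportion. In form: [[[x, y, z], [wx, wy, wz], grip], ...]. A call has 1 to 8 rows; each row is the pose to reach, as a shift and turn from the pose commanded when the call began; what a row does not reach only later rows make up. A row lasts 1/10 s, in which the tool goes at most 50 mm and 8.59 degrees, less where a joint would pass 70% of its speed; a pose out of reach is approached as far as the arm can. A call with a number of a shift or a turn outside -1 to 1 is refused whole. A call with a gripper value outside its range is refused whole. The fingers move at their own pace and stop on an object; "grip_force" is the grip in N (left out, the last holds). Time passes only in rows, so rows that repeat a pose let the fingers close. It gives the time, the measured TCP pose, the force, the opening and the grip force at its end, in the units of the state.
- env.get_state(): the state, without advancing time (a new reading comes with each control period).
- env.get_image(name): name is "scene" or "top"; returns a dict with "img" (384x512x3 uint8, red, green, blue), "depth" (384x512 float32, mm along the optical axis (not along the pixel's ray), 0 where there is no reading), "K" (3x3 intrinsics, pixels), "R" (3x3) and "t" (3): a world point X has camera coordinates R X + t. Camera axes: x right, y down, z forward; pixel columns grow to the right and rows downward; lengths in mm; the calibration is good to about 2 mm. A picture is of the moment at which its call begins.
- env.sign_off(): hands the job in; it is judged then, once.
Trained networks look in a picture, given as the dict that the camera call returned (one of the last four; its "shot" number tells which), for a name from the list of things; names that differ only in an ending like _2 or _b are one class to them, and where a whole thing is asked for, a point or a joint stands for the part that bears it (a point fixed in the world has none). Each returns a list of dicts, best first, with "conf" (0 to 1); they miss things now and then, are a little off and sometimes report something else, mostly with a low value. They report only what shows in the picture. A call takes as long as a camera call. They do not tell look-alikes from the thing itself.
- env.spot_in(query, picture): "position" ([x, y, z] in mm, in the coordinates of the camera as it stood for that picture, good to about 4 mm: the middle of the surface that is visible of it).
- env.place_of(query, picture): "position" ([x, y, z] in mm, in the coordinates of the camera as it stood for that picture, good to about 4 mm: a listed point, or the origin of a listed thing).
The state is a dict: "t": time; "joints": joint angles; "joint_vel": joint speeds; "effort": joint torques, N m; "ee_pos": TCP position; "eef_rot": TCP orientation; "contact_force": force on the tool from outside, world axes, zero at the start; "wrist_torque": the same for the moment, N m; "grip_width": finger opening in mm; "gripper_force": force on a finger pad.
Only numpy, scipy, OpenCV 4.12 (cv2) and the standard library are available. Lean on these libraries where they do the work, as an engineer would, in place of code of your own. Each camera call takes 0.05 s, during which the arm holds its last target. There are 200 camera calls.

## Working session

There is one attempt and no reset: what is moved stays moved. The work goes in short steps, Python scripts to look and compute and a tool call to move; the robot and the scene stay as the last step left them, time stands still between calls to the robot, and variables do not carry over. Pictures are saved under pics/ and viewed, at most 10 in all, crops included, and the job is handed in when it is done.

Besides the shell and the picture viewer there is one more tool, called after "Emit:" by a JSON object that holds its "method" and its "body", one argument or row to a line. send_rows: Moves the arm, as the interface text tells. Its arguments: {"type":"object","properties":{"commands":{"type":"array","items":{"type":"array"}},"grip_force":{"type":"number"}},"required":["commands"]}

```bash
mkdir -p pics
cat > h.py <<'E'
import numpy as np, cv2
from plant import env
def world(p,c): return np.array(p)@1.0 if False else c["R"].T@(np.array(p)-c["t"])
def save(c,n,box=None,s=1):
    im=c["img"][...,::-1]
    if box: im=im[box[1]:box[3],box[0]:box[2]]
    cv2.imwrite("pics/"+n,cv2.resize(im,None,fx=s,fy=s,interpolation=cv2.INTER_CUBIC))
def px(X,c):
    q=c["K"]@(c["R"]@np.array(X)+c["t"]); return q[:2]/q[2]
def unproj(u,v,c,d=None):
    d=c["depth"][int(v),int(u)] if d is None else d
    return world(np.linalg.inv(c["K"])@[u*d,v*d,d],c)
E
python3 - <<'E'
from h import *
cs=[env.get_image(n) for n in("scene","top")]
cv2.imwrite("pics/a.png",cv2.resize(np.vstack([c["img"] for c in cs])[...,::-1],None,fx=.78,fy=.78,interpolation=cv2.INTER_AREA))
for n,c in zip("st",cs):
  for q in("blade_base","grip_bar","jug","collar_top","mug","coffee_cup","onion","match_box","tumbler"):
    for r in env.place_of(q,c)[:3]:
      X=world(r["position"],c); print(n,q,round(r["conf"],2),X.round(),px(X,c).round())
s=env.get_state();print(s["ee_pos"],s["eef_rot"],s["t"])
E
```

```text
s blade_base 0.94 [495. 184.   1.] [253. 244.]
s blade_base 0.64 [469.  64.   1.] [285. 278.]
s blade_base 0.55 [465. -63.  -1.] [329. 314.]
s grip_bar 0.74 [498. 186.  69.] [254. 228.]
s grip_bar 0.73 [463. -65.  68.] [334. 302.]
s grip_bar 0.65 [470.  62.  68.] [288. 265.]
s jug 0.85 [569. 395.   2.] [214. 188.]
s jug 0.48 [568. 395. 130.] [211. 157.]
s collar_top 0.76 [568. 398. 130.] [210. 156.]
s mug 0.84 [712. 103.  -4.] [325. 211.]
s coffee_cup 0.76 [387. 239.   0.] [208. 260.]
s coffee_cup 0.4 [568. 394.  -1.] [215. 189.]
s onion 0.75 [745. 251.  -0.] [290. 179.]
s match_box 0.74 [643. 201.  -1.] [283. 207.]
s match_box 0.28 [427. 604.   2.] [131. 182.]
s tumbler 0.59 [424. 603.   0.] [130. 182.]
s tumbler 0.42 [569. 397. 132.] [210. 156.]
t blade_base 0.83 [464. -62.  -1.] [355. 229.]
t blade_base 0.71 [494. 186.   1.] [280. 219.]
t blade_base 0.57 [469.  66.  -0.] [316. 227.]
t grip_bar 0.98 [495. 184.  65.] [282. 217.]
t grip_bar 0.63 [468.  66.   3.] [317. 227.]
t grip_bar 0.6 [468.  60.  68.] [321. 227.]
t jug 0.83 [566. 399.  -3.] [217. 195.]
t jug 0.73 [420. 602.  -2.] [154. 238.]
t collar_top 0.69 [567. 395. 128.] [214. 192.]
t collar_top 0.35 [468.  59.  25.] [320. 227.]
t mug 0.88 [706. 105.  -2.] [305. 156.]
t onion 0.68 [745. 254.  -3.] [262. 143.]
t match_box 0.63 [645. 200.   1.] [277. 173.]
t tumbler 0.82 [424. 603.   2.] [153. 237.]
[145.5045426  633.5284172  231.33908012] [-2.27617104e-05  1.12670624e-01  9.93632391e-01  3.04027336e-05] 1.0
```

View pics/a.png

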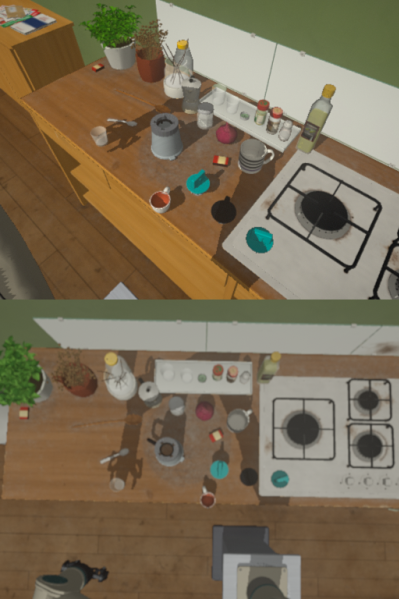

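The pictures show three blade-base candidates. In the scene camera they are turquoise at (253,244), black at (286,270) and turquoise at (332,305). The black one at (286,270) fits the description. I'll confirm it in a crop and look at the collar too.

Run:
```python
from h import *
a=env.get_image("scene");b=env.get_image("top")
f=lambda c,u,v,r=32:cv2.resize(c["img"][v-r:v+r,u-r:u+r],(380,290),interpolation=cv2.INTER_CUBIC)
f=lambda c,u,v,r=30:cv2.resize(c["img"][v-r:v+r,u-r-10:u+r+10],(400,300),interpolation=cv2.INTER_CUBIC)
g=lambda x:np.clip((x/255.)**.6*255,0,255).astype(np.uint8)
cv2.imwrite("pics/b.png",g(np.vstack([np.hstack([f(a,286,270),f(a,210,160)]),np.hstack([f(b,318,227),f(b,214,192)])]))[...,::-1])
# bar top points: height > 70 near black base
for n,c in(("s",a),("t",b)):
  v,u=np.mgrid[0:384,0:512]; d=c["depth"]
  P=np.stack([u*d,v*d,d],-1)@np.linalg.inv(c["K"]).T
  X=(P-c["t"])@c["R"]
  for nm,(x,y),lo,hi,R in(("bar",(469,62),62,95,45),("flange",(469,62),32,52,50),("collar",(568,397),120,140,60)):
    m=(d>0)&(np.hypot(X[...,0]-x,X[...,1]-y)<R)&(X[...,2]>lo)&(X[...,2]<hi)
    Q=X[m]
    if len(Q)<5: print(n,nm,len(Q));continue
    q=Q[:,:2];w,V=np.linalg.eigh(np.cov(q.T))
    print(n,nm,len(Q),Q.mean(0).round(1),"mid",((Q.max(0)+Q.min(0))/2).round(1),"rng",np.ptp(Q,0).round(),"ang",np.arctan2(V[1,1],V[0,1]).round(3),np.sqrt(w).round(1), cv2.minAreaRect(q.astype(np.float32)))
```

```text
s bar 198 [464.6  59.   81.3] mid [468.5  61.2  75.8] rng [55. 25. 27.] ang -2.903 [ 4.5 16.8] ((468.5015869140625, 61.26253128051758), (56.462284088134766, 18.89534568786621), 12.221613883972168)
s flange 584 [464.8  58.9  43.8] mid [468.5  62.2  43.8] rng [75. 76. 15.] ang 1.896 [19.1 21.4] ((467.8572998046875, 61.28910827636719), (73.89612579345703, 72.30485534667969), 35.38911437988281)
s collar 561 [564.5 392.3 128.6] mid [567.1 396.3 126.6] rng [97. 97. 13.] ang 0.867 [27.2 29.3] ((567.8662719726562, 395.91485595703125), (96.61099243164062, 93.97068786621094), 45.756996154785156)
t bar 101 [465.9  65.8  82.4] mid [465.9  64.8  77.9] rng [53. 24. 31.] ang -2.901 [ 4.9 15.6] ((466.30810546875, 64.08523559570312), (54.32989501953125, 18.866666793823242), 8.355478286743164)
t flange 331 [466.2  65.9  43.2] mid [466.4  64.8  43.1] rng [74. 75. 17.] ang 1.846 [19.9 21.5] ((466.6405029296875, 64.90071105957031), (72.42290496826172, 74.57749938964844), 42.79788589477539)
t collar 494 [564.9 399.  128.5] mid [565.4 398.9 129. ] rng [93. 92. 18.] ang 0.813 [27.2 28. ] ((565.7002563476562, 398.9632873535156), (92.30319213867188, 92.1406478881836), 2.0131051540374756)
```

View pics/b.png

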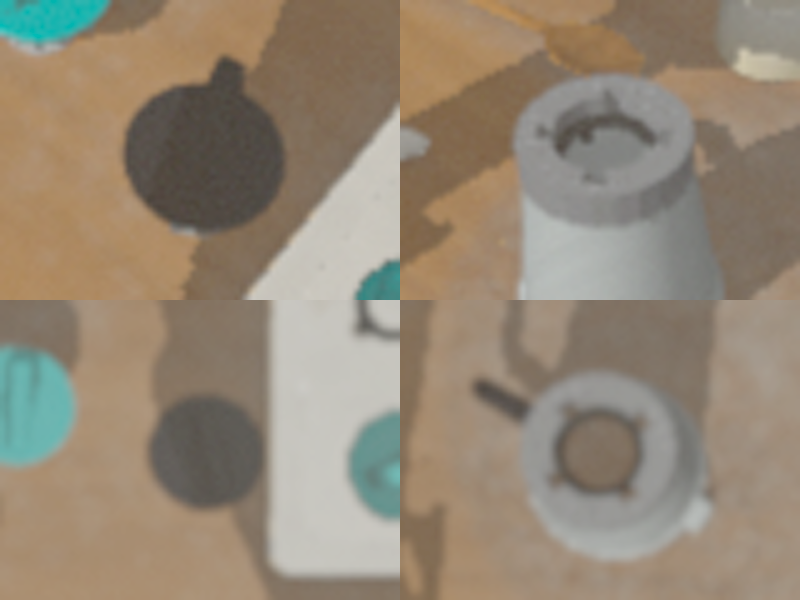

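The crop confirms that the black base is the one meant: its bar runs at about 0.22 rad, and the neighbours are turquoise. The collar slots show as notches in the top view, so I'll measure their angle.

Run:
```python
from h import *
for n,c0 in(("scene",(567.3,396.2)),("top",(565.6,398.9))):
  c=env.get_image(n); g=cv2.cvtColor(c["img"],cv2.COLOR_RGB2GRAY).astype(np.float32)
  # rectify plane z=130
  s=np.arange(-55,55.5,.5); xx,yy=np.meshgrid(c0[0]+s,c0[1]+s,indexing="ij")
  q=np.stack([xx,yy,0*xx+130],-1)@c["R"].T+c["t"]; q=q@c["K"].T; uv=(q[...,:2]/q[...,2:]).astype(np.float32)
  r=cv2.remap(g,uv[...,0],uv[...,1],cv2.INTER_CUBIC)
  r2=r[::-1,::-1]; cv2.imwrite(f"pics/r_{n}.png",cv2.resize(r2,(400,400)))
  # profile
  th=np.arange(0,2*np.pi,.02); rad=np.arange(30.5,34.1,.5)
  T,Rr=np.meshgrid(th,rad); 
  pr=cv2.remap(r,(110+2*Rr*np.sin(T)).astype(np.float32),(110+2*Rr*np.cos(T)).astype(np.float32),cv2.INTER_CUBIC).mean(0)
  k4=np.sum(pr*np.exp(4j*th)); print(n,"slot angle mod pi/2 (dark)",((np.angle(-k4)/4)%(np.pi/2)).round(3))
  for k in range(4):
    a=.62+k*np.pi/2; m=np.abs((th-a+np.pi)%(2*np.pi)-np.pi)<.35; p=pr[m]; w=np.clip(np.percentile(p,75)-p,0,None); d=(th[m]-a+np.pi)%(2*np.pi)-np.pi
    print(k,(.62+(w*d).sum()/w.sum()).round(3),p.min().round(),p.max().round())
  # handle
  if n=="top":
    hs=env.place_of("jug",c)
a=cv2.imread("pics/r_scene.png");b=cv2.imread("pics/r_top.png");cv2.imwrite("pics/r.png",np.hstack([a,b]))
```

```text
scene slot angle mod pi/2 (dark) 0.658
0 0.707 69.0 104.0
1 0.646 63.0 103.0
2 0.598 68.0 103.0
3 0.655 82.0 103.0
top slot angle mod pi/2 (dark) 0.637
0 0.614 69.0 104.0
1 0.611 70.0 106.0
2 0.662 68.0 107.0
3 0.645 70.0 102.0[ WARN:0@1.560] global loadsave.cpp:1063 imwrite_ Unsupported depth image for selected encoder is fallbacked to CV_8U.
```

Emit:
{"method": "send_rows", "body": {
  "commands": [
    [[0.4,-0.71,0],[0,0,0.567],0.4],
    [[0.4,-0.71,0],[0,0,0.567],0.4],
    [[0.4,-0.71,0],[0,0,0.567],0.4],
    [[0.4,-0.71,0],[0,0,0.567],0.4],
    [[0.4,-0.71,0],[0,0,0.567],0.4],
    [[0.4,-0.71,0],[0,0,0.567],0.4],
    [[0.4,-0.71,0],[0,0,0.567],0.4],
    [[0.4,-0.71,0],[0,0,0.567],0.4]
  ]
}}

```text
t: 2.05
ee_pos: [307.9, 345.3, 231.6]
eef_rot: [0.0, -0.106, 0.994, -0.001]
contact_force: [-0.3, 0.2, 0.2]
grip_width: 59.5
gripper_force: 0.0
```

View pics/r.png

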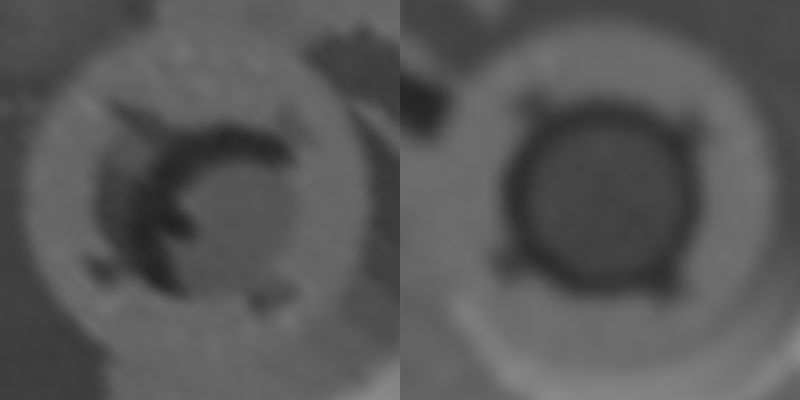

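Emit:
{"method": "send_rows", "body": {
  "commands": [
    [[0.405,-0.716,-0.2],[0,0,0],0.4],
    [[0.405,-0.716,-0.2],[0,0,0],0.4],
    [[0.405,-0.716,-0.2],[0,0,0],0.4],
    [[0.405,-0.716,-0.2],[0,0,0],0.4],
    [[0.405,-0.716,-0.2],[0,0,0],0.4],
    [[0.405,-0.716,-0.2],[0,0,0],0.4],
    [[0.405,-0.716,-0.2],[0,0,0],0.4],
    [[0.405,-0.716,-0.2],[0,0,0],0.4]
  ]
}}

```text
t: 2.85
ee_pos: [469.9, 58.3, 150.4]
eef_rot: [0.0, -0.105, 0.994, -0.001]
contact_force: [0.4, 1.3, 0.1]
grip_width: 59.8
gripper_force: 0.0
```

Emit:
{"method": "send_rows", "body": {
  "commands": [
    [[0,0,0],[0,0,0],0.4],
    [[0,0,0],[0,0,0],0.4]
  ]
}}

```text
t: 3.05
ee_pos: [467.2, 65.1, 151.5]
eef_rot: [0.0, -0.111, 0.994, 0.001]
contact_force: [0.5, 0.2, 0.2]
grip_width: 59.7
gripper_force: 0.0
```

Emit:
{"method": "send_rows", "body": {
  "commands": [
    [[0,0,-0.1],[0,0,0],0.4],
    [[0,0,-0.18],[0,0,0],0.4],
    [[0,0,-0.22],[0,0,0],0.4],
    [[0,0,-0.245],[0,0,0],0.4],
    [[0,0,-0.245],[0,0,0],0.4],
    [[0,0,-0.245],[0,0,0],0.4]
  ],
  "grip_force": 60
}}

```text
t: 3.65
ee_pos: [467.9, 64.1, 54.0]
eef_rot: [0.001, -0.11, 0.994, 0.0]
contact_force: [-0.2, -0.2, -0.3]
grip_width: 59.6
gripper_force: 0.0
```

Emit:
{"method": "send_rows", "body": {
  "commands": [
    [[0,0,0],[0,0,0],-1],
    [[0,0,0],[0,0,0],-1],
    [[0,0,0],[0,0,0],-1],
    [[0,0,0],[0,0,0],-1],
    [[0,0,0],[0,0,0],-1],
    [[0,0,0],[0,0,0],-1],
    [[0,0,0],[0,0,0],-1],
    [[0,0,0],[0,0,0],-1]
  ]
}}

```text
t: 4.45
ee_pos: [467.9, 63.2, 53.9]
eef_rot: [0.001, -0.109, 0.994, 0.0]
contact_force: [0.1, -0.1, 6.6]
grip_width: 13.0
gripper_force: 58.7
```

Emit:
{"method": "send_rows", "body": {
  "commands": [
    [[0,0,0.1],[0,0,0],-1],
    [[0,0,0.2],[0,0,0],-1],
    [[0,0,0.3],[0,0,0],-1],
    [[0,0,0.4],[0,0,0],-1],
    [[0,0,0.42],[0,0,0],-1],
    [[0,0,0.42],[0,0,0],-1]
  ]
}}

```text
t: 5.05
ee_pos: [468.1, 63.1, 222.4]
eef_rot: [0.001, -0.109, 0.994, 0.0]
contact_force: [0.1, 0.5, -1.3]
grip_width: 13.1
gripper_force: 59.3
```

Emit:
{"method": "send_rows", "body": {
  "commands": [
    [[0.02,0.08,0],[0,0,0.1],-1],
    [[0.06,0.2,0],[0,0,0.2],-1],
    [[0.09,0.32,0],[0,0,0.3],-1],
    [[0.13,0.44,0],[0,0,0.4],-1],
    [[0.17,0.56,0],[0,0,0.5],-1],
    [[0.2,0.67,0],[0,0,0.544],-1],
    [[0.23,0.77,0],[0,0,0.544],-1],
    [[0.247,0.835,0],[0,0,0.544],-1]
  ]
}}

```text
t: 5.85
ee_pos: [564.8, 400.3, 217.4]
eef_rot: [-0.002, -0.319, 0.948, 0.0]
contact_force: [0.0, 0.9, -2.7]
grip_width: 13.0
gripper_force: 59.1
```

Emit:
{"method": "send_rows", "body": {
  "commands": [
    [[0,0,-0.02],[0,0,0],-1],
    [[0,0,-0.04],[0,0,0],-1],
    [[0,0,-0.04],[0,0,0],-1],
    [[0,0,-0.04],[0,0,0],-1]
  ]
}}

```text
t: 6.25
ee_pos: [566.2, 395.0, 204.1]
eef_rot: [-0.001, -0.317, 0.948, -0.001]
contact_force: [-1.0, -0.3, -1.8]
grip_width: 13.3
gripper_force: 59.2
```

Run:
```python
from h import *
s=env.get_state();print({k:np.round(s[k],3).tolist() for k in s})
a=env.get_image("scene")
save(a,"c.png",(150,90,290,195),5)
for c in(a,env.get_image("top")):
  for q in("blade_base","lugs","collar_top"):
    print(q,[(round(r["conf"],2),world(r["position"],c).round(1).tolist()) for r in env.place_of(q,c)[:4]])
```

```text
{'t': 6.25, 'joints': [-0.555, 0.721, -0.174, 1.412, 0.136, 1.022, 1.458], 'joint_vel': [0.002, -0.019, -0.005, -0.02, -0.002, -0.0, -0.001], 'effort': [-0.372, -61.139, -1.986, -19.639, -0.004, 0.031, -0.0], 'ee_pos': [566.216, 395.037, 204.12], 'eef_rot': [-0.001, -0.317, 0.948, -0.001], 'contact_force': [-0.965, -0.294, -1.796], 'wrist_torque': [-0.033, 0.023, 0.007], 'gripper_force': 59.166, 'grip_width': 13.251}
blade_base [(0.89, [566.9, 394.3, 150.1]), (0.84, [497.0, 180.5, -0.6]), (0.55, [462.1, -63.8, 2.3])]
lugs [(0.98, [568.2, 399.0, 176.4]), (0.8, [496.0, 185.5, 25.2]), (0.59, [461.6, -62.7, 23.6])]
collar_top [(0.76, [568.4, 396.6, 130.1]), (0.62, [568.7, 399.6, 118.1])]
blade_base [(0.97, [465.2, -59.5, -0.6]), (0.73, [495.8, 185.2, -1.4])]
lugs [(0.96, [493.8, 185.3, 21.6]), (0.91, [463.5, -64.8, 23.1])]
collar_top []
```

View pics/c.png

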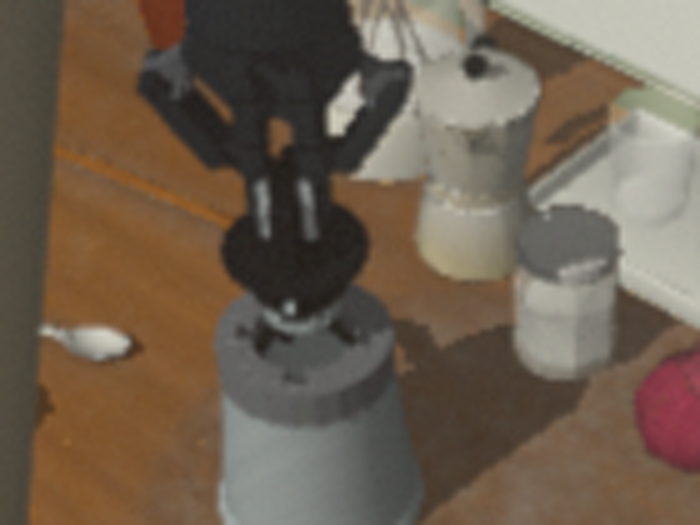

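Emit:
{"method": "send_rows", "body": {
  "commands": [
    [[0,0,-0.04],[0,0,0],-1],
    [[0,0,-0.08],[0,0,0],-1],
    [[0,0,-0.1],[0,0,0],-1],
    [[0,0,-0.1],[0,0,0],-1],
    [[0,0,-0.1],[0,0,0],-1],
    [[0,0,-0.1],[0,0,0],-1]
  ]
}}

```text
t: 7.25
ee_pos: [566.8, 397.6, 166.3]
eef_rot: [0.001, -0.318, 0.948, 0.0]
contact_force: [-0.1, 0.0, -1.1]
grip_width: 13.3
gripper_force: 59.0
```

Emit:
{"method": "send_rows", "body": {
  "commands": [
    [[0,0,-0.004],[0,0,0],-1],
    [[0,0,-0.008],[0,0,0],-1],
    [[0,0,-0.01],[0,0,0],-1],
    [[0,0,-0.01],[0,0,0],-1]
  ]
}}

```text
t: 7.65
ee_pos: [566.2, 397.0, 161.2]
eef_rot: [-0.0, -0.318, 0.948, -0.0]
contact_force: [-0.1, -0.3, -1.9]
grip_width: 13.0
gripper_force: 59.0
```

Emit:
{"method": "send_rows", "body": {
  "commands": [
    [[0,0,-0.004],[0,0,0],-1],
    [[0,0,-0.008],[0,0,0],-1],
    [[0,0,-0.01],[0,0,0],-1],
    [[0,0,-0.01],[0,0,0],-1]
  ]
}}

```text
t: 8.05
ee_pos: [566.2, 397.0, 157.0]
eef_rot: [-0.0, -0.318, 0.948, -0.0]
contact_force: [0.3, -0.2, -2.8]
grip_width: 13.5
gripper_force: 59.1
```

Emit:
{"method": "send_rows", "body": {
  "commands": [
    [[0,0,-0.004],[0,0,0],-1],
    [[0,0,-0.008],[0,0,0],-1],
    [[0,0,-0.008],[0,0,0],-1]
  ]
}}

```text
t: 8.35
ee_pos: [566.4, 397.2, 154.3]
eef_rot: [0.0, -0.318, 0.948, 0.0]
contact_force: [-0.8, 0.3, 0.0]
grip_width: 13.3
gripper_force: 59.5
```

Emit:
{"method": "send_rows", "body": {
  "commands": [
    [[0,0,-0.004],[0,0,0],-1],
    [[0,0,-0.008],[0,0,0],-1],
    [[0,0,-0.008],[0,0,0],-1]
  ]
}}

```text
t: 8.65
ee_pos: [566.5, 397.2, 151.5]
eef_rot: [0.0, -0.318, 0.948, 0.0]
contact_force: [-1.6, -1.4, 5.1]
grip_width: 13.1
gripper_force: 60.1
```

Emit:
{"method": "send_rows", "body": {
  "commands": [
    [[0,0,-0.004],[0,0,0],-1],
    [[0,0,-0.008],[0,0,0],-1],
    [[0,0,-0.011],[0,0,0],-1],
    [[0,0,-0.011],[0,0,0],-1]
  ]
}}

```text
t: 9.05
ee_pos: [566.6, 397.3, 148.0]
eef_rot: [0.001, -0.318, 0.948, 0.0]
contact_force: [-1.5, -1.1, 9.5]
grip_width: 13.1
gripper_force: 60.8
```

Emit:
{"method": "send_rows", "body": {
  "commands": [
    [[0,0,-0.003],[0,0,0],-1],
    [[0,0,-0.003],[0,0,0],-1],
    [[0,0,-0.003],[0,0,0],-1]
  ]
}}

```text
t: 9.35
ee_pos: [566.6, 397.3, 147.2]
eef_rot: [0.001, -0.318, 0.948, 0.0]
contact_force: [-2.2, -1.9, 10.8]
grip_width: 13.1
gripper_force: 61.0
```

```bash
python3 -c "
from h import *
s=env.get_state();print(s['ee_pos'],s['contact_force'],s['wrist_torque'])"
```

```text
[566.55393483 397.29190518 147.19942576] [-2.16556646 -1.94917767 10.76324973] [-0.48678282  0.7217601   0.01116197]
```

Emit:
{"method": "send_rows", "body": {
  "commands": [
    [[0,0,-0.001],[0,0,-0.08],-1],
    [[0,0,-0.001],[0,0,-0.16],-1],
    [[0,0,-0.001],[0,0,-0.24],-1],
    [[0,0,-0.001],[0,0,-0.24],-1]
  ]
}}

```text
t: 9.75
ee_pos: [567.3, 398.1, 147.2]
eef_rot: [0.002, -0.227, 0.974, 0.001]
contact_force: [-1.8, -1.2, 10.4]
grip_width: 13.4
gripper_force: 61.0
```

```bash
cat > s.py <<'E'
from h import *
s=env.get_state();q=s["eef_rot"]
print(s["t"],s['ee_pos'].round(1),s['contact_force'].round(1),s['wrist_torque'].round(3),"yaw",round((2*np.arctan2(q[2],q[1])-np.pi)%np.pi,3))
E
python3 s.py
```

```text
9.75 [567.3 398.1 147.2] [-1.8 -1.2 10.4] [-0.213  0.359 -0.033] yaw 0.457
```

Emit:
{"method": "send_rows", "body": {
  "commands": [
    [[0,0,0],[0,0,-0.08],-1],
    [[0,0,0],[0,0,-0.16],-1],
    [[0,0,0],[0,0,-0.24],-1],
    [[0,0,0],[0,0,-0.32],-1],
    [[0,0,0],[0,0,-0.32],-1]
  ]
}}

```text
t: 10.25
ee_pos: [567.3, 398.4, 147.3]
eef_rot: [0.002, -0.103, 0.995, 0.001]
contact_force: [-1.8, -0.7, 11.2]
grip_width: 13.2
gripper_force: 61.0
```

```bash
python3 s.py
```

```text
10.25 [567.3 398.4 147.3] [-1.8 -0.7 11.2] [-0.154  0.41  -0.017] yaw 0.206
```

Turned 0.44 rad so far and it moves freely. I'll continue in fine steps.

Emit:
{"method": "send_rows", "body": {
  "commands": [
    [[0,0,0],[0,0,-0.05],-1],
    [[0,0,0],[0,0,-0.1],-1],
    [[0,0,0],[0,0,-0.1],-1]
  ]
}}

```text
t: 10.55
ee_pos: [567.3, 398.4, 147.3]
eef_rot: [0.002, -0.064, 0.998, 0.001]
contact_force: [-2.7, -0.2, 11.4]
grip_width: 13.6
gripper_force: 61.0
```

```bash
python3 s.py
```

```text
10.55 [567.3 398.4 147.3] [-2.7 -0.2 11.4] [-0.162  0.398 -0.004] yaw 0.128
```

Emit:
{"method": "send_rows", "body": {
  "commands": [
    [[0,0,0],[0,0,-0.03],-1],
    [[0,0,0],[0,0,-0.05],-1],
    [[0,0,0],[0,0,-0.05],-1]
  ]
}}

```text
t: 10.85
ee_pos: [567.3, 398.4, 147.3]
eef_rot: [0.002, -0.045, 0.999, 0.001]
contact_force: [-0.8, -0.6, 10.9]
grip_width: 13.1
gripper_force: 61.0
```

```bash
python3 s.py
```

```text
10.85 [567.3 398.4 147.3] [-0.8 -0.6 10.9] [-0.162  0.343  0.093] yaw 0.09
```

Emit:
{"method": "send_rows", "body": {
  "commands": [
    [[0,0,0],[0,0,-0.025],-1],
    [[0,0,0],[0,0,-0.025],-1]
  ]
}}

```text
t: 11.05
ee_pos: [567.4, 398.3, 147.3]
eef_rot: [0.002, -0.035, 0.999, 0.001]
contact_force: [-1.4, -0.3, 10.4]
grip_width: 13.1
gripper_force: 61.1
```

```bash
python3 s.py
```

```text
11.05 [567.4 398.3 147.3] [-1.4 -0.3 10.4] [-0.238  0.355  0.242] yaw 0.07
```

Emit:
{"method": "send_rows", "body": {
  "commands": [
    [[0,0,0],[0,0,-0.015],-1],
    [[0,0,0],[0,0,-0.015],-1]
  ]
}}

```text
t: 11.25
ee_pos: [567.4, 398.2, 147.3]
eef_rot: [0.002, -0.029, 1.0, 0.001]
contact_force: [-1.7, -0.6, 11.3]
grip_width: 13.4
gripper_force: 61.1
```

```bash
python3 s.py
```

```text
11.25 [567.4 398.2 147.3] [-1.7 -0.6 11.3] [-0.183  0.4    0.26 ] yaw 0.059
```

Emit:
{"method": "send_rows", "body": {
  "commands": [
    [[0,0,0],[0,0,-0.02],-1],
    [[0,0,0],[0,0,-0.02],-1]
  ]
}}

```text
t: 11.45
ee_pos: [567.3, 397.9, 147.2]
eef_rot: [0.002, -0.022, 1.0, 0.001]
contact_force: [-1.9, -1.6, 10.5]
grip_width: 13.3
gripper_force: 61.3
```

```bash
python3 s.py
```

```text
11.45 [567.3 397.9 147.2] [-1.9 -1.6 10.5] [-0.309  0.392  0.351] yaw 0.043
```

Emit:
{"method": "send_rows", "body": {
  "commands": [
    [[0,0,0.003],[0,0,0.005],-1],
    [[0,0,0.006],[0,0,0.01],-1],
    [[0,0,0.009],[0,0,0.01],-1],
    [[0,0,0.009],[0,0,0.01],-1]
  ]
}}

```text
t: 11.85
ee_pos: [567.3, 397.9, 149.5]
eef_rot: [0.001, -0.025, 1.0, 0.001]
contact_force: [1.0, 0.0, 6.9]
grip_width: 12.8
gripper_force: 60.4
```

```bash
python3 s.py
```

```text
11.85 [567.3 397.9 149.5] [1.  0.  6.9] [ 0.108 -0.164  0.244] yaw 0.05
```

Emit:
{"method": "send_rows", "body": {
  "commands": [
    [[0,0,0.003],[0,0,0],-1],
    [[0,0,0.005],[0,0,0],-1],
    [[0,0,0.005],[0,0,0],-1]
  ]
}}

```text
t: 12.15
ee_pos: [567.1, 397.6, 151.0]
eef_rot: [0.001, -0.025, 1.0, 0.001]
contact_force: [2.1, 2.1, 4.4]
grip_width: 13.1
gripper_force: 60.2
```

```bash
python3 s.py
```

```text
12.15 [567.1 397.6 151. ] [2.1 2.1 4.4] [ 0.331 -0.528  0.069] yaw 0.05
```

Emit:
{"method": "send_rows", "body": {
  "commands": [
    [[0,0,0.003],[0,0,0],-1],
    [[0,0,0.003],[0,0,0],-1]
  ]
}}

```text
t: 12.35
ee_pos: [567.0, 397.6, 151.1]
eef_rot: [0.001, -0.025, 1.0, 0.0]
contact_force: [3.6, 2.0, -0.4]
grip_width: 13.3
gripper_force: 59.3
```

```bash
python3 s.py
```

```text
12.35 [567.  397.6 151.1] [ 3.6  2.  -0.4] [ 0.634 -0.922  0.145] yaw 0.05
```

The pull now meets a stop at the lock height, so the lugs are in their notches. I'll ease back and release.

Emit:
{"method": "send_rows", "body": {
  "commands": [
    [[0,0,-0.003],[0,0,0],-1],
    [[0,0,-0.003],[0,0,0],-0.4],
    [[0,0,-0.003],[0,0,0],-0.1],
    [[0,0,-0.003],[0,0,0],0.2],
    [[0,0,-0.003],[0,0,0],0.4],
    [[0,0,-0.003],[0,0,0],0.4],
    [[0,0,-0.003],[0,0,0],0.4]
  ]
}}

```text
t: 13.05
ee_pos: [566.1, 397.0, 150.4]
eef_rot: [-0.0, -0.025, 1.0, -0.0]
contact_force: [-0.5, -0.5, -0.6]
grip_width: 59.7
gripper_force: 0.0
```

Emit:
{"method": "send_rows", "body": {
  "commands": [
    [[0,0,0.05],[0,0,0],0.4],
    [[0,0,0.1],[0,0,0],0.4],
    [[0,0,0.2],[0,0,0],0.4],
    [[0,0,0.3],[0,0,0],0.4],
    [[-0.1,-0.1,0.4],[0,0,0],0.4],
    [[-0.2,-0.2,0.4],[0,0,0],0.4],
    [[-0.3,-0.3,0.4],[0,0,0],0.4],
    [[-0.3,-0.3,0.4],[0,0,0],0.4]
  ]
}}

```text
t: 13.85
ee_pos: [443.9, 274.3, 311.3]
eef_rot: [-0.0, -0.024, 1.0, -0.0]
contact_force: [0.4, 0.5, 0.0]
grip_width: 60.0
gripper_force: 0.0
```

```bash
python3 s.py
python3 - <<'E'
from h import *
cs=[env.get_image(n) for n in("scene","top")]
save(cs[0],"d.png",(150,90,290,195),5)
for c in cs:
  print([(round(r["conf"],2),world(r["position"],c).round(1).tolist()) for r in env.place_of("blade_base",c)[:4]])
  v,u=np.mgrid[0:384,0:512]; d=c["depth"]
  X=(np.stack([u*d,v*d,d],-1)@np.linalg.inv(c["K"]).T-c["t"])@c["R"]
  r=np.hypot(X[...,0]-567,X[...,1]-397.6)
  Q=X[(d>0)&(r<45)&(X[...,2]>160)&(X[...,2]<200)]
  F=X[(d>0)&(r<36)&(r>15)&(X[...,2]>132)&(X[...,2]<150)]
  print("bar",len(Q),Q.mean(0).round(1) if len(Q) else "",np.percentile(Q[:,2],[50,90]).round(1) if len(Q) else "","flange",len(F),np.median(F[:,2]) if len(F) else "")
E
```

```text
13.85 [443.9 274.3 311.3] [0.4 0.5 0. ] [0.022 0.036 0.008] yaw 0.049
[(0.97, [464.5, -64.0, 2.6]), (0.79, [496.1, 183.3, -1.1]), (0.65, [570.6, 399.2, 98.0])]
bar 97 [550.4 392.6 175.9] [178.4 184. ] flange 180 141.29470299232042
[(0.96, [568.4, 402.3, 100.4]), (0.62, [494.9, 184.4, 0.8]), (0.6, [463.8, -60.5, 0.3])]
bar 116 [564.  398.2 179.6] [181.6 185.5] flange 299 140.64168833592672
```

View pics/d.png

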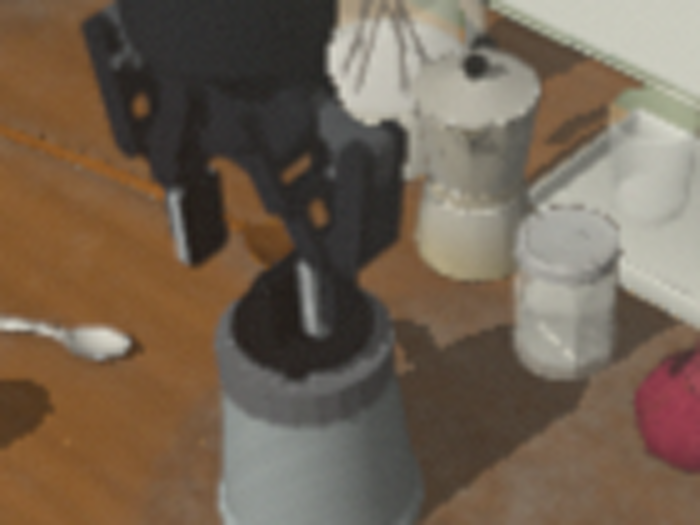

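The picture shows the base seated level in the collar, with the flange around (305,320) in the crop and the gripper clear of it. The flange top at z ≈ 141 mm puts the origin at about 97 mm, which is the locked height.

```bash
python3 -c "
from plant import env
print(env.sign_off())"
```

```text
the job is handed in; nothing more can be done
None
```

The blade base is locked in the jug's collar: its origin measures about 97 mm up, the gripper is clear, and I handed the job in at about 14 s; the sign-off returned no verdict.

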